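# Snap the clay tub's lid shut

## Task

The lid of the grey clay tub is on, but the four sections of its rim still stand up. With the fingertips, press them down one at a time, in any order, until each has clicked shut and stays down level with the lid's corners. Do not lift the tub or push it out of its place, and leave the cat, the rabbit and the paint bottle where they stand.

Things in the scene. Friction and masses are not known exactly. Their poses are not given: they have to be found in the camera images.
- tub: Grey rectangular tub with white snap-fit lid, loose on the table, about 2 kg full. Lid 110 (tub x) x 150 (tub y) mm, body 102 x 142. Origin: centre of the underside, z up. The lid's sunk middle panel (58 x 98 mm) is 74 mm up, its four fixed corners (24 mm square) 77 mm. Between the corners lie four separate rim sections, one per side: flat white strips with three fine ribs at mid-length.
- rim_front_top (a point): Centre of the top of the rim section on the long side of the tub at tub -x; the strip is 98 x 24 mm, along that side, its centre line 12 mm in from the lid's outer edge. The point moves down with the section: 85 mm above the tub's underside when open (8 mm proud of the lid corners), 77 mm when shut (level with them).
- rim_front (a joint): Downward travel of that rim section, m: 0 = standing open, 0.008 = clicked shut (hard stop). It snaps: about 7 N at its stiffest, near 2 mm down; let go before about 3 mm it springs back up, past 4 mm it pulls itself shut and stays.
- rim_back_top (a point): Centre of the top of the rim section on the long side of the tub at tub +x; the strip is 98 x 24 mm, along that side, its centre line 12 mm in from the lid's outer edge. The point moves down with the section: 85 mm above the tub's underside when open (8 mm proud of the lid corners), 77 mm when shut (level with them).
- rim_back (a joint): Downward travel of that rim section, m: 0 = standing open, 0.008 = clicked shut (hard stop). It snaps: about 7 N at its stiffest, near 2 mm down; let go before about 3 mm it springs back up, past 4 mm it pulls itself shut and stays.
- rim_left_top (a point): Centre of the top of the rim section on the short side of the tub at tub +y; the strip is 58 x 24 mm, along that side, its centre line 12 mm in from the lid's outer edge. The point moves down with the section: 85 mm above the tub's underside when open (8 mm proud of the lid corners), 77 mm when shut (level with them).
- rim_left (a joint): Downward travel of that rim section, m: 0 = standing open, 0.008 = clicked shut (hard stop). It snaps: about 7 N at its stiffest, near 2 mm down; let go before about 3 mm it springs back up, past 4 mm it pulls itself shut and stays.
- rim_right_top (a point): Centre of the top of the rim section on the short side of the tub at tub -y; the strip is 58 x 24 mm, along that side, its centre line 12 mm in from the lid's outer edge. The point moves down with the section: 85 mm above the tub's underside when open (8 mm proud of the lid corners), 77 mm when shut (level with them).
- rim_right (a joint): Downward travel of that rim section, m: 0 = standing open, 0.008 = clicked shut (hard stop). It snaps: about 7 N at its stiffest, near 2 mm down; let go before about 3 mm it springs back up, past 4 mm it pulls itself shut and stays.
- bisque_cat: White unglazed cat figure, 40 x 42 x 73 mm tall, loose bystander. Origin: centre of the underside.
- bisque_rabbit: White unglazed rabbit figure, 36 x 38 x 79 mm tall, loose bystander. Origin: centre of the underside.
- bottle_b_out: Paint bottle with white cap, 48 mm across, 128 mm tall, loose bystander. Origin: centre of the underside.

How it is judged (in metres and radians):
On the way, in this order (a step that is already met when the one before it is completed fails the run):
1. a first section of the rim shut ((value of joint rim_front above 0.0065 m or value of joint rim_back above 0.0065 m or value of joint rim_left above 0.0065 m or value of joint rim_right above 0.0065 m)), for 0.1 s.
2. a second section of the rim shut ((value of joint each of rim_front, rim_back above 0.0065 m or value of joint each of rim_front, rim_left above 0.0065 m or value of joint each of rim_front, rim_right above 0.0065 m or value of joint each of rim_back, rim_left above 0.0065 m or value of joint each of rim_back, rim_right above 0.0065 m or value of joint each of rim_left, rim_right above 0.0065 m)), for 0.1 s.
3. a third section of the rim shut ((value of joint each of rim_front, rim_back, rim_left above 0.0065 m or value of joint each of rim_front, rim_back, rim_right above 0.0065 m or value of joint each of rim_front, rim_left, rim_right above 0.0065 m or value of joint each of rim_back, rim_left, rim_right above 0.0065 m)), for 0.1 s.
4. the fourth section of the rim shut (value of joint each of rim_front, rim_back, rim_left, rim_right above 0.0065 m), for 0.1 s.
At the end, for the whole second after the job is handed in: All four rim sections are shut (each at least 6.5 mm of its 8 mm down), the tub stands level (within 0.05 rad), at rest and within 30 mm of where it was, and the cat, rabbit and bottle stand upright within 20 mm of where they were (value of joint each of rim_front, rim_back, rim_left, rim_right above 0.0065 m and distance of tub from where it was at the start of the episode below 0.03 m and angle between tub's own z axis and vertical below 0.05 rad and linear speed of tub below 0.02 m/s and distance of each of bisque_cat, bisque_rabbit, bottle_b_out from where it was at the start of the episode below 0.02 m and angle between each of bisque_cat, bisque_rabbit, bottle_b_out's own z axis and vertical below 0.15 rad); the robot touches nothing.
It fails at once if the tub is lifted or tipped (height (world z) of tub above 0.012 m or angle between tub's own z axis and vertical above 0.2 rad).
It fails at once if the tub is pushed more than 50 mm out of its place (distance of tub from where it was at the start of the episode above 0.05 m).
It fails at once if the cat figure is lifted, knocked or pushed away (distance of bisque_cat from where it was at the start of the episode above 0.025 m or angle between bisque_cat's own z axis and vertical above 0.4 rad).
It fails at once if the rabbit figure is lifted, knocked or pushed away (distance of bisque_rabbit from where it was at the start of the episode above 0.025 m or angle between bisque_rabbit's own z axis and vertical above 0.4 rad).
It fails at once if the paint bottle is lifted, knocked or pushed away (distance of bottle_b_out from where it was at the start of the episode above 0.025 m or angle between bottle_b_out's own z axis and vertical above 0.4 rad).
It also fails if it takes over 48 s, if anything falls off the work surface, if the arm or the gripper's body presses on something with over 40 N, if the wrist force passes 120 N, or if a joint passes its speed limit or range.

## Robot

A 6-joint arm with a two-finger parallel gripper is mounted at the origin on a cart in front of the work surface, level with it; the furniture and walls round the work are solid. World frame = base frame: x ahead of the robot, y to its left, z up, the work surface at z = 0. Lengths are in m, angles in degrees, forces in N, time in s.
With the tool pointing down it reaches from about 0.3 to 0.75 m from the base axis. Payload 8.5 kg.
Tool frame: the origin (TCP) lies at the very end of the fingers, on their centre line; the grasp point (between the pads) lies 19 mm behind it (env.tcp_to_grasp is the distance from the TCP to the grasp point, in m); z points along the fingers, y is the line along which they close (so a half turn about z gives the same grasp; the last joint's range is limited). The gripper opens to 85 mm and grips with 20 to 120 N. Pads are 22 mm wide; open, the fingers measure 114 mm over their backs; the gripper's body (76 mm by 85 mm) begins 54 mm behind the grasp point. The pads swing forward as they close: fully open they stand 13 mm farther back than shut.
Start: joints at [56.763, 21.807, 74.336, -0, 83.858, -12.336], TCP at [0.196, 0.514, 0.196] pointing down, gripper open.
Joint ranges: [-178.18, 178.18], [-50.72, 133.34], [12.68, 142.11], [-81.47, 261.47], [9.98, 163.14], [-165.26, 165.26]. Speed limits (degrees/s): [136.94, 136.94, 180, 180, 180, 180].

## Interface

Orientations are given as a 3x3 rotation matrix whose columns are the frame's x, y, z axes.
In Python, from rig import status, get_image, env gives the robot as it stands.
- The arm moves only by the shell command python3 -m handwheel 'ROWS' [FORCE]. ROWS is text: rows parted by semicolons, each of 7 numbers parted by spaces: the shift along the world's x, y, z in cm, then the turn, a rotation vector about the world's x, y, z in degrees, then the opening, from 0 (shut) to 1 (fully open). In form: dx dy dz wx wy wz gripper; .... A call has 1 to 8 rows; each row is the pose to reach, as a shift and turn from the pose commanded when the call began; what a row does not reach only later rows make up. A row lasts 1/12 s, in which the tool goes at most 41.7 mm and 7.16 degrees, less where a joint would pass 70% of its speed; a pose out of reach is approached as far as the arm can. A call with a gripper value outside its range is refused whole. The fingers move at their own pace and stop on an object; FORCE is the grip in N (left out, the last holds). Time passes only in rows, so rows that repeat a pose let the fingers close. It gives the time, the measured TCP pose, the force, the opening and the grip force at its end, in the units of the state.
- status.observe(): the state, without advancing time (a new reading comes with each control period).
- get_image(name): name is "scene" or "top"; returns a dict with "color" (400x640x3 uint8, red, green, blue), "vertical_fov" (degrees; the focal length in pixels is half the picture's height over the tangent of half this angle, whatever the lens; pixels are square), "cx", "cy" (the principal point, pixels), "xyz" and "orientation" of the camera in the world. Camera axes: x right, y down, z forward; pixel columns grow to the right and rows downward; lengths in m; the calibration is good to about 2 mm. A picture is of the moment at which its call begins. There is no depth.
- env.close_job(): hands the job in; it is judged then, once.
The state is a dict: "time_s": time; "q": joint angles; "qvel": joint speeds; "joint_efforts": joint torques, N m; "position": TCP position; "tool_rot": TCP orientation; "ft_force": force on the tool from outside, world axes, zero at the start; "wrist_torque": the same for the moment, N m; "grip_width": finger opening in m; "gripper_force": force on a finger pad.
Only numpy, scipy, OpenCV 4.12 (cv2) and the standard library are available. Lean on these libraries where they do the work, as an engineer would, in place of code of your own. Each camera call takes 0.05 s, during which the arm holds its last target. There are 200 camera calls.

## Working session

There is one attempt and no reset: what is moved stays moved. The work goes in short steps, Python scripts to look and compute and a shell command to move; the robot and the scene stay as the last step left them, time stands still between calls to the robot, and variables do not carry over. Pictures are saved under pics/ and viewed, at most 10 in all, crops included, and the job is handed in when it is done.

```bash
mkdir -p pics; cat > h.py <<'E'
import numpy as np, cv2
from rig import status, get_image, env
def ray(im,u,v):
    f=200/np.tan(np.radians(im["vertical_fov"])/2)
    return np.array(im["orientation"])@np.array([(u-im["cx"])/f,(v-im["cy"])/f,1.])
def onplane(im,u,v,z):
    d=ray(im,u,v);c=np.array(im["xyz"]);return c+d*(z-c[2])/d[2]
E
python3 - <<'E'
from h import *
import pickle
for n in("scene","top"):
    im=get_image(n);cv2.imwrite(f"pics/{n}0.png",im["color"][:,:,::-1]);pickle.dump(im,open(n+".pkl","wb"))
    print(n,im["xyz"],im["orientation"],im["vertical_fov"],im["cx"],im["cy"])
s=status.observe();print(s["time_s"],s["position"],s["tool_rot"],s["ft_force"])
E
```

```text
scene [ 0.04215382 -0.50640465  0.60959048] [[ 0.83066951 -0.26467374  0.4898326 ]
 [-0.55632542 -0.42955444  0.71132624]
 [ 0.02214039 -0.86338334 -0.5040625 ]] 46.89816584772949 317.9255303366179 209.38728506595243
top [0.37191015 0.23760835 1.00620445] [[-0.01934683 -0.98272417  0.18406226]
 [-0.99980069  0.01992313  0.00128203]
 [-0.00492697 -0.18400077 -0.98291375]] 42.317544128820124 321.8365518788732 199.42443921752096
0.1 [0.19604418 0.51356526 0.19567928] [[-9.34195164e-01  3.56761625e-01 -7.33733377e-04]
 [ 3.56762247e-01  9.34194612e-01 -1.06101543e-03]
 [ 3.06920178e-04 -1.25296386e-03 -9.99999168e-01]] [-0.3273569   0.48523638 -0.96551483]
```

View pics/top0.png

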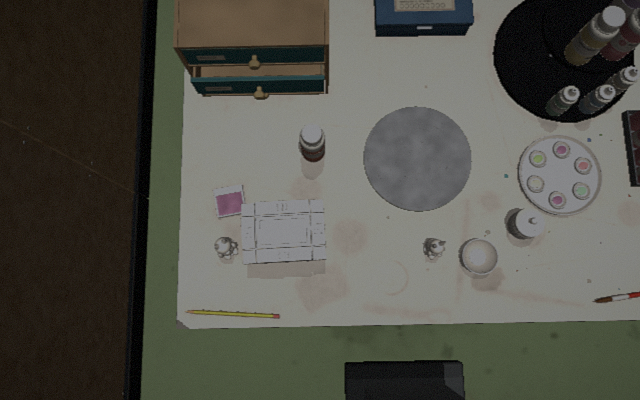

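View pics/scene0.png

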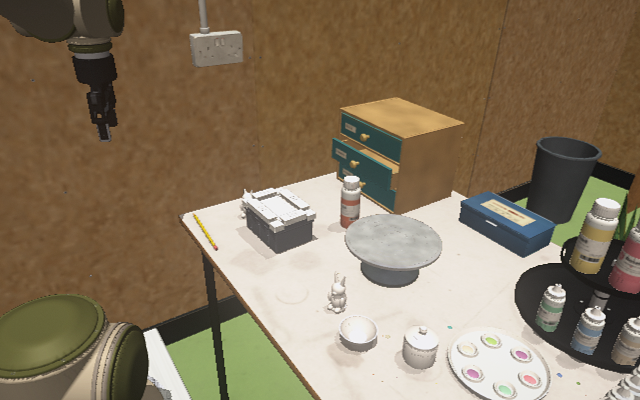

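The top view shows the white lid at about (242..326, 198..265) px. The cat is at (226,246), close to its +y side, the rabbit at (434,247) and the bottle at (312,143). The scene view shows the same layout, with the gripper well clear at top left. Next I'll enlarge the lid.

```bash
python3 - <<'E'
import cv2
a=cv2.imread("pics/top0.png")[190:285,200:340];cv2.imwrite("pics/c1.png",cv2.resize(a,None,fx=5.5,fy=5.5,interpolation=cv2.INTER_CUBIC))
E
```

```text
(no output)
```

View pics/c1.png

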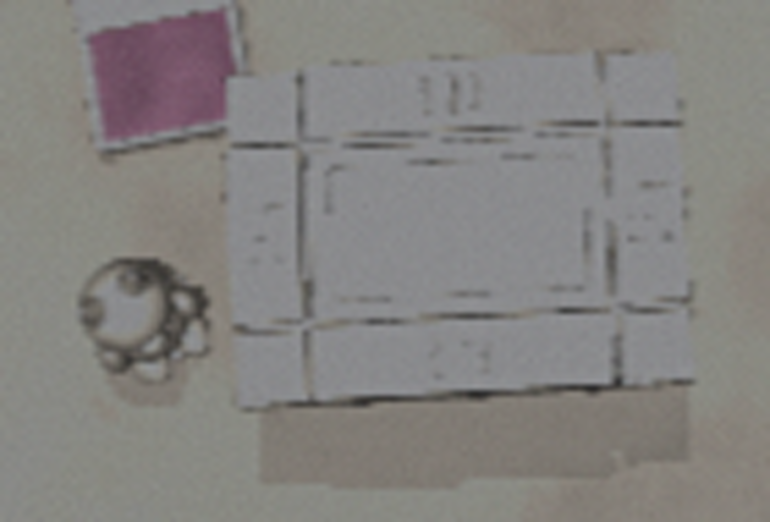

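The crop shows the lid's corners at about (230,78), (677,54), (693,381) and (242,408). The ribs are at mid-strip and the cat is about 20 px left of the lid.

```bash
python3 - <<'E'
from h import *
import pickle
im=pickle.load(open("top.pkl","rb"))
P=np.array([onplane(im,200+(u+.5)/5.5-.5,190+(v+.5)/5.5-.5,.077)[:2] for u,v in [(230,78),(677,54),(693,381),(242,408)]])
print(P, [np.linalg.norm(P[i]-P[i-1]) for i in range(4)])
c=P.mean(0); yl=P[0]+P[3]-P[1]-P[2]; xl=P[0]+P[1]-P[2]-P[3]
a1=np.arctan2(-yl[0],yl[1]);a2=np.arctan2(xl[1],xl[0]);print("c",c,np.degrees([a1,a2]))
a=(a1+a2)/2;R=np.array([[np.cos(a),-np.sin(a)],[np.sin(a),np.cos(a)]])
s=status.observe();p=np.array(s["position"])
for n,l in dict(front=(-.043,0),back=(.043,0),left=(0,.063),right=(0,-.063)).items():
    t=c+R@np.array(l);print(n,t,"from here cm",np.round(100*(t-p[:2]),1))
T=np.array(s["tool_rot"]);print("tool y angle vs world y",np.degrees(np.arctan2(-T[0,1],T[1,1])))
for n,u,v,z in(("cat",200+125/5.5,190+300/5.5,.06),("bottle",312,133,.128)):print(n,onplane(im,u,v,z))
E
```

```text
[[0.54080942 0.38597254]
 [0.54591192 0.23727366]
 [0.43750238 0.23419331]
 [0.43164638 0.3810516 ]] [np.float64(0.10927389555969819), np.float64(0.148786399315407), np.float64(0.10845329112952076), np.float64(0.14697500706696645)]
c [0.48896753 0.30962278] [2.12340741 2.10612064]
front [0.44599681 0.30803603] from here cm [ 25.  -20.6]
back [0.53193824 0.31120953] from here cm [ 33.6 -20.2]
left [0.48664275 0.37257987] from here cm [ 29.1 -14.1]
right [0.4912923  0.24666569] from here cm [ 29.5 -26.7]
tool y angle vs world y -20.90146616030164
cat [0.46857671 0.42227578 0.06      ]
bottle [0.65643599 0.25386301 0.128     ]
```

```bash
python3 -m handwheel '25 -20.6 0 0 0 23 0; 25 -20.6 0 0 0 23 0; 25 -20.6 0 0 0 23 0; 25 -20.6 0 0 0 23 0; 25 -20.6 0 0 0 23 0; 25 -20.6 0 0 0 23 0; 25 -20.6 0 0 0 23 0; 25 -20.6 0 0 0 23 0'; python3 -m handwheel '0 0 -4 0 0 0 0; 0 0 -7 0 0 0 0; 0 0 -9 0 0 0 0; 0 0 -9 0 0 0 0;0 0 -9 0 0 0 0;0 0 -9 0 0 0 0'
python3 - <<'E'
from h import *
import pickle
im=get_image("top");cv2.imwrite("pics/c2.png",cv2.resize(im["color"][170:290,190:340,::-1],None,fx=5,fy=5))
s=status.observe();print(s["position"],s["tool_rot"],s["ft_force"],s["grip_width"])
E
```

```text
time_s: 0.77
position: [0.4446, 0.3084, 0.196]
tool_rot: [[-0.999, -0.037, -0.001], [-0.037, 0.999, -0.0], [0.001, -0.0, -1.0]]
ft_force: [0.2, 0.2, -0.8]
grip_width: -0.0001
gripper_force: 0.0
time_s: 1.27
position: [0.4441, 0.3105, 0.1076]
tool_rot: [[-0.999, -0.037, 0.002], [-0.037, 0.999, 0.001], [-0.002, 0.001, -1.0]]
ft_force: [0.2, -0.5, 0.6]
grip_width: -0.0002
gripper_force: 0.0
[0.44419612 0.310597   0.10786568] [[-0.99930966 -0.03705431  0.00268067]
 [-0.03705147  0.99931275  0.00110274]
 [-0.00271969  0.00100266 -0.9999958 ]] [0.39605234 0.61249217 0.78136334] -0.000196454426371461
```

View pics/c2.png

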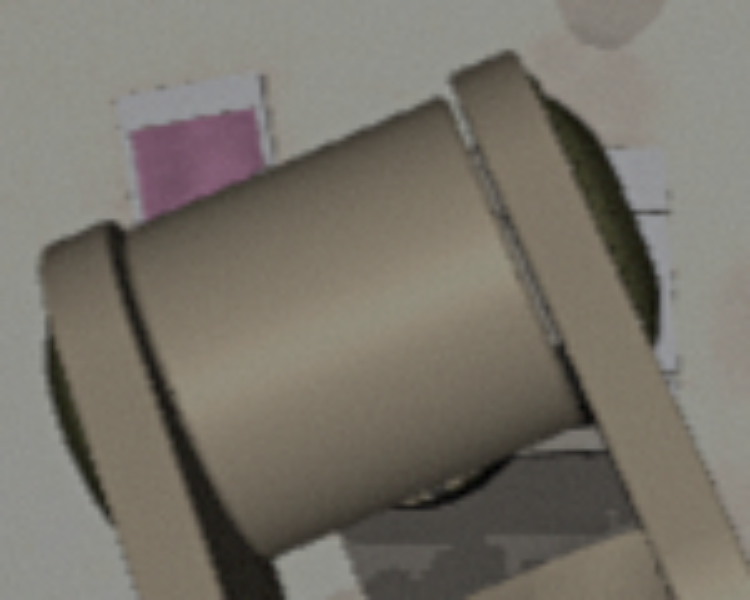

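The wrist hides the lid in the top view, so I'll press by TCP height and force, nudging 0.1 cm in x.

```bash
python3 -m handwheel '0.1 -0.1 -1 0 0 0 0; 0.1 -0.1 -1.8 0 0 0 0; 0.1 -0.1 -2.2 0 0 0 0; 0.1 -0.1 -2.4 0 0 0 0; 0.1 -0.1 -2.6 0 0 0 0; 0.1 -0.1 -2.6 0 0 0 0'
python3 -m handwheel '0 0 -0.1 0 0 0 0; 0 0 -0.2 0 0 0 0; 0 0 -0.3 0 0 0 0; 0 0 -0.3 0 0 0 0; 0 0 -0.3 0 0 0 0'
```

```text
time_s: 1.82
position: [0.4444, 0.309, 0.0799]
tool_rot: [[-0.999, -0.037, -0.0], [-0.037, 0.999, -0.0], [0.0, -0.0, -1.0]]
ft_force: [0.7, 0.3, -0.2]
grip_width: 0.0001
gripper_force: 0.0
time_s: 2.23
position: [0.4445, 0.309, 0.0772]
tool_rot: [[-0.999, -0.037, 0.0], [-0.037, 0.999, -0.0], [-0.0, -0.0, -1.0]]
ft_force: [-0.8, -0.4, -0.6]
grip_width: -0.0002
gripper_force: 0.0
```

```bash
python3 -m handwheel '0 0 -0.1 0 0 0 0; 0 0 -0.2 0 0 0 0; 0 0 -0.3 0 0 0 0; 0 0 -0.3 0 0 0 0'; python3 -c "
from h import *
im=get_image('scene');cv2.imwrite('pics/c3.png',cv2.resize(im['color'][170:270,220:370,::-1],None,fx=5,fy=5))"
```

```text
time_s: 2.57
position: [0.4444, 0.309, 0.074]
tool_rot: [[-0.999, -0.037, -0.0], [-0.037, 0.999, -0.0], [0.0, -0.0, -1.0]]
ft_force: [-0.4, -0.3, -0.5]
grip_width: 0.0002
gripper_force: 0.0
```

View pics/c3.png

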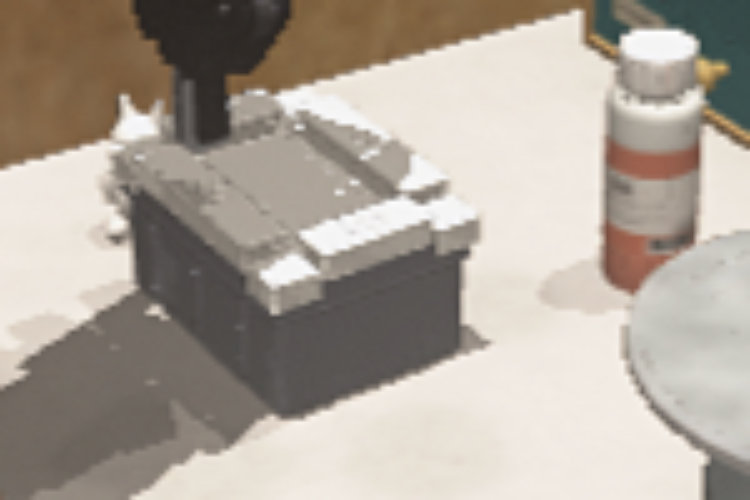

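```bash
python3 - <<'E'
from h import *
import pickle
im=pickle.load(open("scene.pkl","rb"));f=200/np.tan(np.radians(im["vertical_fov"])/2)
def pr(p):
    q=np.array(im["orientation"]).T@(np.array(p)-im["xyz"]);u=im["cx"]+f*q[0]/q[2];v=im["cy"]+f*q[1]/q[2];return np.round([(u-220)*5,(v-170)*5])
s=status.observe();print(s["time_s"],s["position"],pr(s["position"]))
c=np.array([.489,.3096]);a=np.radians(2.1);R=np.array([[np.cos(a),-np.sin(a)],[np.sin(a),np.cos(a)]])
for l in [(-.055,-.075),(-.055,.075),(.055,-.075),(.055,.075),(-.043,0),(.043,0),(0,.063),(0,-.063)]:print(l,pr([*(c+R@np.array(l)),.077]))
E
```

```text
2.6167 [0.44443129 0.30902052 0.07410364] [200. 209.]
(-0.055, -0.075) [268. 285.]
(-0.055, 0.075) [103. 144.]
(0.055, -0.075) [476. 213.]
(0.055, 0.075) [301.  85.]
(-0.043, 0) [204. 204.]
(0.043, 0) [363. 153.]
(0, 0.063) [217. 124.]
(0, -0.063) [360. 236.]
```

```bash
python3 -m handwheel '0 0 -0.1 0 0 0 0; 0 0 -0.2 0 0 0 0; 0 0 -0.2 0 0 0 0'; python3 -c "
from h import *
im=get_image('scene');cv2.imwrite('pics/c4.png',cv2.resize(im['color'][120:240,220:370,::-1],None,fx=5,fy=5,interpolation=cv2.INTER_NEAREST))"
```

```text
time_s: 2.87
position: [0.4444, 0.309, 0.072]
tool_rot: [[-0.999, -0.037, -0.0], [-0.037, 0.999, -0.0], [0.0, -0.0, -1.0]]
ft_force: [-0.0, -0.0, -0.9]
grip_width: -0.0001
gripper_force: 0.0
```

View pics/c4.png

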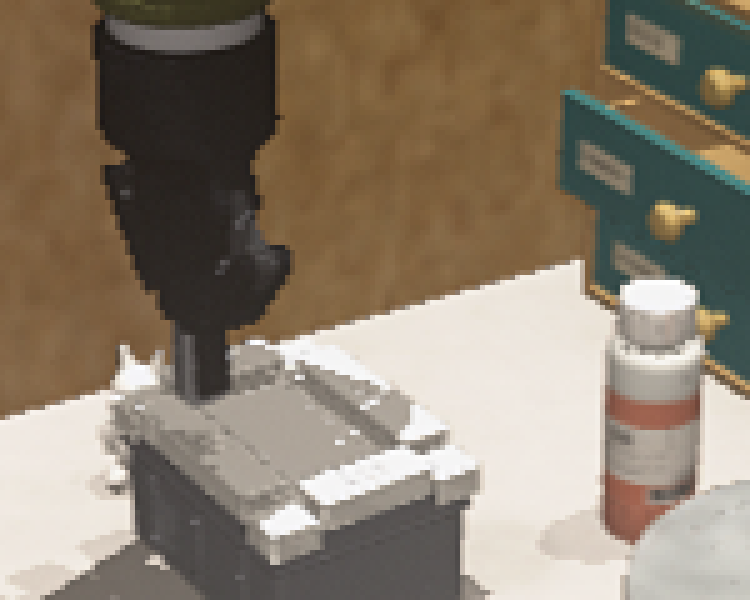

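```bash
python3 - <<'E'
from h import *
import pickle
im=pickle.load(open("scene.pkl","rb"));f=200/np.tan(np.radians(im["vertical_fov"])/2)
def pr(p):
    q=np.array(im["orientation"]).T@(np.array(p)-im["xyz"]);return np.round([im["cx"]+f*q[0]/q[2],im["cy"]+f*q[1]/q[2]])
print(pr([.19604,.51357,.19568]),pr([.4444,.309,.072]),pr([.4444,.309,.1]))
a=im["color"][90:150,80:130,::-1]
im2=get_image("scene");b=im2["color"][175:235,235:285,::-1]
cv2.imwrite("pics/c5.png",cv2.resize(np.hstack([a,b]),None,fx=8,fy=8,interpolation=cv2.INTER_NEAREST))
E
```

```text
[113. 154.] [260. 213.] [260. 202.]
```

View pics/c5.png

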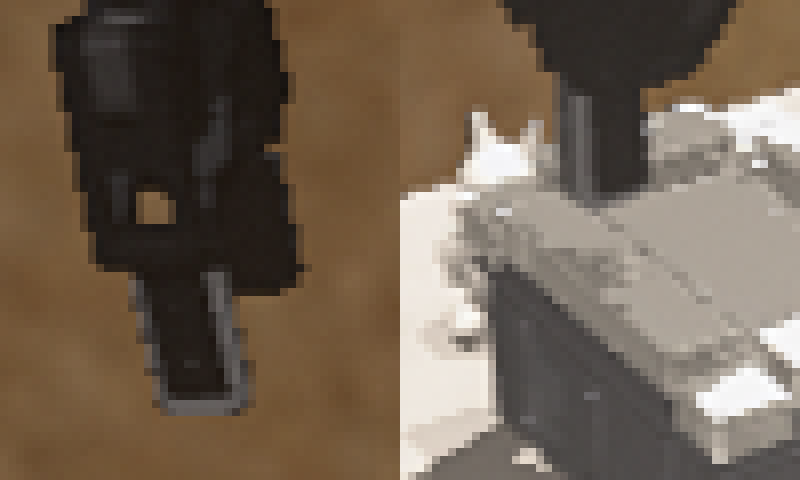

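The fingertips show about 25 mm above the reported TCP, with no contact force, so I'll feel downward in small steps.

```bash
python3 -m handwheel '0 0 -0.2 0 0 0 0; 0 0 -0.4 0 0 0 0; 0 0 -0.6 0 0 0 0;  0 0 -0.6 0 0 0 0' | grep -E 'pos|ft_f'; python3 -m handwheel '0 0 -0.2 0 0 0 0; 0 0 -0.4 0 0 0 0; 0 0 -0.4 0 0 0 0' | grep -E 'pos|ft_f'
```

```text
position: [0.4442, 0.309, 0.0657]
ft_force: [-0.2, -0.4, 0.2]
position: [0.4443, 0.309, 0.0618]
ft_force: [-0.1, -0.8, 0.4]
```

```bash
for i in 1 ; do python3 -m handwheel '0 0 -0.2 0 0 0 0; 0 0 -0.2 0 0 0 0' | grep -E 'pos|ft_f'; python3 -m handwheel '0 0 -0.2 0 0 0 0; 0 0 -0.2 0 0 0 0' | grep -E 'pos|ft_f'; python3 -m handwheel '0 0 -0.2 0 0 0 0; 0 0 -0.2 0 0 0 0' | grep -E 'pos|ft_f'; done
```

```text
position: [0.4444, 0.309, 0.0599]
ft_force: [0.2, 0.2, 0.4]
position: [0.4444, 0.309, 0.0579]
ft_force: [0.3, -0.3, -0.2]
position: [0.4444, 0.309, 0.0559]
ft_force: [-0.2, -0.1, 0.5]
```

```bash
python3 - <<'E'
from h import *
import pickle
im=get_image("scene");b=im["color"].max(2);r=pickle.load(open("scene.pkl","rb"))["color"].max(2)
for v in range(180,232,2):print(v,b[v,248:276:2].tolist(),r[v,248:276:4].tolist())
E
```

```text
180 [40, 46, 47, 46, 46, 46, 47, 47, 56, 46, 50, 52, 65, 72] [129, 128, 124, 121, 124, 127, 124]
182 [92, 45, 45, 48, 48, 46, 48, 47, 48, 49, 49, 49, 57, 53] [128, 126, 124, 121, 127, 131, 124]
184 [131, 55, 50, 48, 47, 47, 48, 50, 49, 47, 47, 53, 54, 47] [124, 127, 127, 122, 130, 126, 122]
186 [122, 127, 92, 47, 46, 48, 48, 49, 49, 49, 47, 49, 47, 50] [120, 124, 126, 123, 131, 120, 123]
188 [121, 128, 90, 47, 49, 49, 50, 49, 49, 49, 50, 48, 44, 141] [117, 128, 125, 121, 126, 145, 240]
190 [124, 128, 167, 50, 52, 50, 50, 49, 51, 49, 49, 45, 140, 235] [123, 158, 120, 139, 253, 242, 242]
192 [145, 199, 161, 111, 50, 49, 50, 50, 49, 89, 146, 180, 182, 156] [142, 160, 233, 231, 229, 234, 245]
194 [250, 232, 170, 137, 82, 89, 50, 50, 49, 156, 148, 141, 119, 175] [246, 232, 242, 242, 244, 138, 118]
196 [249, 249, 144, 129, 77, 89, 50, 52, 51, 107, 129, 128, 135, 133] [243, 141, 245, 232, 126, 126, 142]
198 [164, 167, 140, 120, 78, 98, 49, 53, 52, 111, 156, 188, 173, 172] [242, 190, 162, 125, 129, 233, 244]
200 [158, 181, 173, 153, 70, 97, 50, 53, 52, 142, 174, 172, 172, 172] [231, 242, 244
[... 855 characters left out ...]
, 148, 168, 242, 243]
218 [74, 82, 79, 74, 79, 76, 77, 142, 133, 128, 171, 189, 151, 155] [85, 83, 106, 84, 148, 245, 143]
220 [73, 78, 83, 75, 77, 77, 78, 74, 129, 134, 137, 121, 131, 133] [85, 89, 83, 84, 143, 144, 129]
222 [72, 79, 84, 76, 76, 76, 75, 80, 74, 119, 153, 144, 175, 178] [84, 86, 86, 80, 79, 162, 250]
224 [72, 80, 86, 76, 75, 106, 79, 76, 80, 75, 117, 140, 239, 248] [84, 91, 88, 87, 86, 126, 246]
226 [73, 81, 87, 80, 76, 74, 81, 78, 74, 80, 70, 135, 144, 241] [82, 90, 89, 92, 79, 73, 147]
228 [99, 79, 87, 79, 76, 77, 82, 78, 79, 75, 81, 131, 147, 155] [168, 90, 88, 91, 83, 86, 150]
230 [114, 116, 83, 77, 77, 77, 82, 78, 78, 80, 84, 80, 132, 181] [217, 85, 88, 90, 86, 93, 132]
```

```bash
python3 -m handwheel '0 0 -0.2 0 0 0 0; 0 0 -0.2 0 0 0 0' | grep -E 'pos|ft_f'; python3 -m handwheel '0 0 -0.2 0 0 0 0; 0 0 -0.2 0 0 0 0' | grep -E 'pos|ft_f'; python3 -m handwheel '0 0 -0.1 0 0 0 0; 0 0 -0.1 0 0 0 0' | grep -E 'pos|ft_f'; python3 -m handwheel '0 0 -0.1 0 0 0 0; 0 0 -0.1 0 0 0 0' | grep -E 'pos|ft_f'
```

```text
position: [0.4443, 0.309, 0.0539]
ft_force: [-0.1, 0.3, -0.3]
position: [0.4443, 0.309, 0.0519]
ft_force: [0.4, 0.2, 0.5]
position: [0.4444, 0.309, 0.0511]
ft_force: [0.3, 0.3, 0.5]
position: [0.4444, 0.309, 0.0501]
ft_force: [0.6, -0.6, -0.4]
```

```bash
for k in 1; do python3 -m handwheel '0 0 -0.2 0 0 0 0; 0 0 -0.2 0 0 0 0' | grep -E 'pos|ft_f'; python3 -m handwheel '0 0 -0.1 0 0 0 0; 0 0 -0.1 0 0 0 0' | grep -E 'pos|ft_f'; python3 -m handwheel '0 0 -0.1 0 0 0 0; 0 0 -0.1 0 0 0 0' | grep -E 'pos|ft_f';python3 -m handwheel '0 0 -0.1 0 0 0 0; 0 0 -0.1 0 0 0 0' | grep -E 'pos|ft_f'; done
python3 -c "
from h import *
im=get_image('scene');cv2.imwrite('pics/c6.png',cv2.resize(im['color'][165:255,225:345,::-1],None,fx=6,fy=6,interpolation=cv2.INTER_CUBIC))"
```

```text
position: [0.4446, 0.3091, 0.0485]
ft_force: [-0.9, -0.4, 5.5]
position: [0.4446, 0.3091, 0.0479]
ft_force: [-1.3, -0.6, 6.8]
position: [0.4445, 0.3091, 0.0464]
ft_force: [-0.1, -0.3, 1.3]
position: [0.4444, 0.309, 0.0449]
ft_force: [-0.4, -0.0, -0.3]
```

View pics/c6.png

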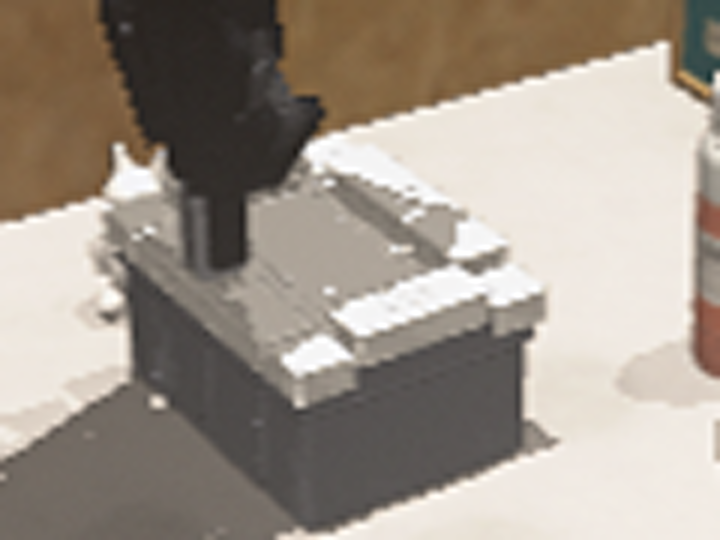

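It clicked: the force peaked at about 6.8 N, then dropped. Contact comes at a reported TCP z of about 0.049. Next is the back section.

```bash
python3 -m handwheel '0 0 2.5 0 0 0 0; 0 0 3.5 0 0 0 0; 4 0.1 3.5 0 0 0 0; 7 0.2 3.5 0 0 0 0; 8.7 0.2 3.5 0 0 0 0; 8.7 0.2 3.5 0 0 0 0; 8.7 0.2 3.5 0 0 0 0' | grep -E 'pos|ft_f'; python3 -m handwheel '0 0 -1.5 0 0 0 0; 0 0 -2.4 0 0 0 0; 0 0 -2.7 0 0 0 0; 0 0 -2.7 0 0 0 0' | grep -E 'pos|ft_f'
python3 -m handwheel '0 0 -0.2 0 0 0 0; 0 0 -0.4 0 0 0 0; 0 0 -0.5 0 0 0 0' | grep -E 'pos|ft_f'
```

```text
position: [0.5317, 0.3108, 0.0797]
ft_force: [0.0, -0.1, -0.6]
position: [0.5304, 0.311, 0.0524]
ft_force: [-0.2, 0.1, 0.3]
position: [0.5316, 0.3113, 0.0489]
ft_force: [-2.2, 0.6, 7.8]
```

```bash
python3 -m handwheel '0 0 -0.1 0 0 0 0; 0 0 -0.2 0 0 0 0; 0 0 -0.2 0 0 0 0' | grep -E 'pos|ft_f'; python3 -m handwheel '0 0 -0.1 0 0 0 0; 0 0 -0.2 0 0 0 0; 0 0 -0.2 0 0 0 0' | grep -E 'pos|ft_f'
```

```text
position: [0.5317, 0.3112, 0.0474]
ft_force: [-2.2, -0.5, 5.2]
position: [0.5314, 0.311, 0.044]
ft_force: [0.6, -0.6, -0.6]
```

```bash
python3 -m handwheel '0 0 2.5 0 0 0 0; 0 0 3.5 0 0 0 0; -2 -3.2 3.5 0 0 0 0; -4 -6.4 3.5 0 0 0 0; -4 -6.4 3.5 0 0 0 0; -4 -6.4 3.5 0 0 0 0; -4 -6.4 2.5 0 0 0 0; -4 -6.4 1.5 0 0 0 0' | grep -E 'pos|ft_f'; python3 -m handwheel '0 0 -0.4 0 0 0 0; 0 0 -0.7 0 0 0 0; 0 0 -1 0 0 0 0; 0 0 -1.1 0 0 0 0' | grep -E 'pos|ft_f'
python3 -m handwheel '0 0 -0.1 0 0 0 0; 0 0 -0.2 0 0 0 0; 0 0 -0.2 0 0 0 0' | grep -E 'pos|ft_f'; python3 -m handwheel '0 0 -0.1 0 0 0 0; 0 0 -0.2 0 0 0 0; 0 0 -0.2 0 0 0 0' | grep -E 'pos|ft_f'
```

```text
position: [0.4925, 0.2477, 0.0589]
ft_force: [0.6, 1.4, -0.9]
position: [0.4915, 0.2474, 0.0481]
ft_force: [-3.3, -0.4, 9.3]
position: [0.4916, 0.2473, 0.0462]
ft_force: [-0.2, 0.2, 0.3]
position: [0.4914, 0.247, 0.0438]
ft_force: [0.4, 0.2, 1.3]
```

Clicked again. Now the left section.

```bash
python3 -m handwheel '0 0 2.5 0 0 0 0; 0 0 3.5 0 0 0 0; -0.2 4 3.5 0 0 0 0; -0.3 8 3.5 0 0 0 0; -0.4 12 3.5 0 0 0 0; -0.5 12.5 3.5 0 0 0 0; -0.5 12.5 3.5 0 0 0 0; -0.5 12.5 2.5 0 0 0 0' | grep -E 'pos|ft_f'; python3 -m handwheel '0 0 -1 0 0 0 0; 0 0 -1.6 0 0 0 0; 0 0 -1.9 0 0 0 0; 0 0 -2.1 0 0 0 0' | grep -E 'pos|ft_f'
python3 -m handwheel '0 0 -0.1 0 0 0 0; 0 0 -0.2 0 0 0 0; 0 0 -0.2 0 0 0 0' | grep -E 'pos|ft_f'; python3 -m handwheel '0 0 -0.1 0 0 0 0; 0 0 -0.2 0 0 0 0; 0 0 -0.2 0 0 0 0' | grep -E 'pos|ft_f'
```

```text
position: [0.4873, 0.3723, 0.0704]
ft_force: [0.2, -0.5, -0.4]
position: [0.4861, 0.3706, 0.048]
ft_force: [-4.5, -5.5, 10.4]
position: [0.4866, 0.3714, 0.046]
ft_force: [0.0, 0.4, 0.8]
position: [0.4865, 0.3719, 0.0439]
ft_force: [-0.4, 0.2, 1.1]
```

Four clicks felt. I'll lift, move clear and check.

```bash
python3 -m handwheel '0 0 3 0 0 0 0; 0 0 7 0 0 0 0; 0 0 11 0 0 0 0; -4 2 13 0 0 0 0; -8 4 15 0 0 0 0; -12 6 15 0 0 0 0; -16 8 15 0 0 0 0; -20 10 15 0 0 0 0' | grep -E 'pos|ft_f'; python3 -m handwheel '-4 2 0 0 0 0 0; -6 3 0 0 0 0 0; -6 3 0 0 0 0 0; -6 3 0 0 0 0 0' | grep -E 'time|pos|ft_f'
python3 -c "
from h import *
im=get_image('scene');t=get_image('top')
a=cv2.resize(im['color'][165:255,225:375,::-1],(750,450),interpolation=cv2.INTER_CUBIC);cv2.imwrite('pics/c7.png',a)
cv2.imwrite('pics/c8.png',cv2.resize(t['color'][100:290,200:460,::-1],None,fx=3,fy=3))"
```

```text
position: [0.3052, 0.4625, 0.1947]
ft_force: [-0.6, 0.9, -0.1]
time_s: 11.15
position: [0.2458, 0.4924, 0.1941]
ft_force: [0.4, -0.3, 0.5]
```

View pics/c7.png

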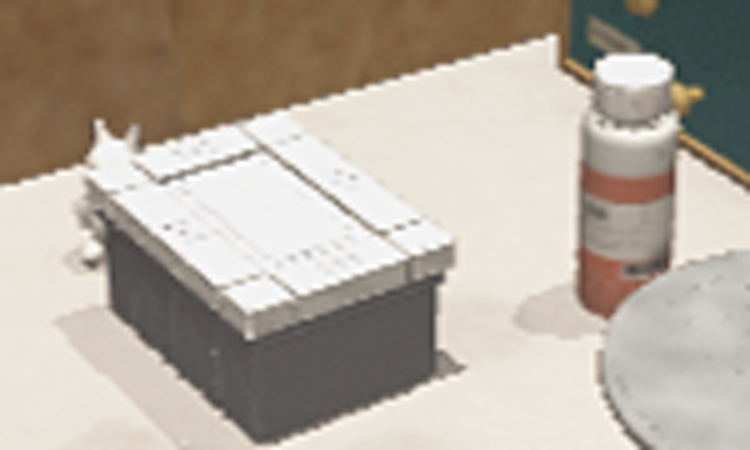

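View pics/c8.png

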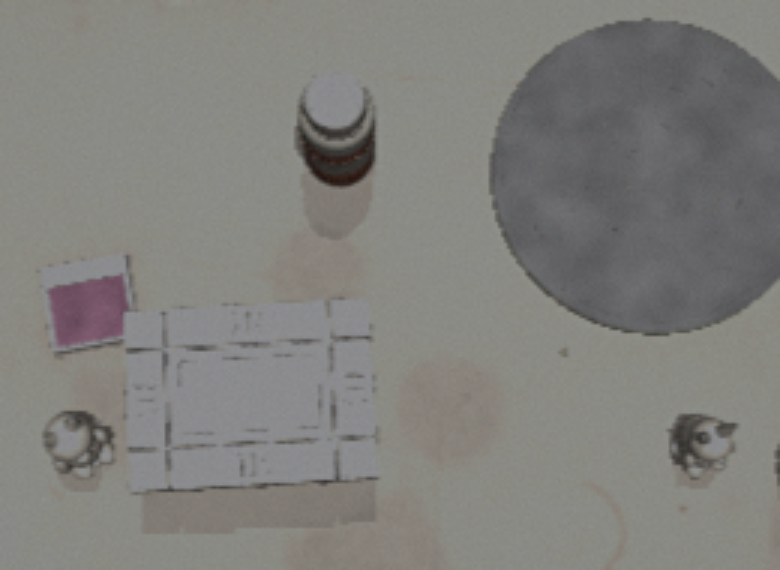

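The scene view shows all four strips level with the corners. In the top view the tub, with its lid at (125..378, 298..490), and the cat, rabbit and bottle are where they started.

```bash
python3 -c "
from rig import env
print(env.close_job())"
```

```text
the job is handed in; nothing more can be done
None
```

All four rim sections clicked shut and are level with the lid's corners; the tub, cat, rabbit and bottle are where they started, and the job is handed in (no verdict was returned).

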